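# Index the bottle carousel to the label reader

## Task

Bring the largest bottle on the indexing carousel in front of the label reader: with the fingertips press the spring plunger in at its cup, turn the table with it by one hole, whichever way is right, and let the plunger spring back up fully into that hole. Do not turn past that hole, do not touch, lift or tip the bottles standing on the table, and leave the other things on the bench where they lie.

Things in the scene. Friction and masses are not known exactly. Their poses are not given: they have to be found in the camera images.
- axis (a point): Point on the bottle carousel's vertical axis at the top of its white turntable (196 mm across, top 70 mm above the bench). The turntable has seven round bottle pockets (rims 8 mm high) on a circle of 72 mm radius, 45 degrees apart, and on the robot's side an aluminium arm that carries the spring plunger. x points from the axis to the label reader.
- index_plate (a point): Centre of the top of the carousel's fixed aluminium index plate: 248 mm across, 6 mm thick, top 56 mm above the bench, under the turntable and showing round its edge. Eight round 14 mm holes lie evenly (45 degrees, 0.785 rad apart) on a circle of 112 mm radius. Beneath is a fixed grey base.
- reader (a point): Middle of the black window of the label reader, which looks at the turntable: a white box, 30 x 50 x 40 mm, on a post fixed to the carousel's base on the side away from the robot, its underside 100 mm above the bench.
- reader_spot (a point): Point at the level of the turntable's top, 72 mm from the axis, straight in front of the reader: the middle of the bottle to be read must stand over it. At the start the pocket here is empty; the largest bottle is one pocket to one side of it and a small bottle one pocket to the other, either way round.
- cup_floor (a point): Middle of the floor of the plunger's cup, the place to press: a black upright round dish, 58 mm across outside, 51 mm inside with a slippery wall, rim 11 mm above its floor, 138 mm from the axis on a vertical stem. At rest the floor is 97 mm above the bench. The point moves with plunger and table. While the pin is out, a sideways push on the cup's wall or floor turns the table.
- pin_tip (a point): Top of the plunger's 10 mm steel pin, 112 mm from the axis. It stands on a foot at the stem's lower end and enters a hole of the index plate from below, showing 1 mm above the plate; there it locks the table (2 mm play either way). Pressing the cup straight down draws it down out of the hole.
- plunger (a joint): Plunger travel in m: 0 = fully up, grows as the cup is pressed, stop at 0.016. The pin is out of the hole from 0.007 (0.010 to 0.014 is safe); the spring pushes up with about 5 N at the top, 11 N at the stop. Let go between holes, it stays at 0.007, the pin sliding under the plate; when it comes under a hole it springs up to 0 and locks the table.
- turntable (a joint): Turn of the table in rad: 0 at the start, positive counter-clockwise seen from above; the next holes are at +0.785 and -0.785; end stops at +1.9 and -1.9. Free of the hole it turns with about 2 to 4 N at the cup and stays where it is left.
- reagent_bottle_4_mid (a point): Middle (half-way up) of the largest bottle on the turntable: brown glass with a white cap, 44 mm across, 85 mm high, loose in its pocket (1.5 mm play). It is the one to be read.
- dropper_1_mid (a point): Middle of a small plastic bottle, 30 mm across, 62 mm high, loose in the pocket on the other side of the reader's place from the largest bottle.
- dropper_2_mid (a point): Middle of a small plastic bottle, 30 mm across, 60 mm high, loose in the pocket a quarter turn from the reader's place, on the robot's left.
- marker_1: Marker pen, 13 x 137 x 14 mm, lying on the bench left of the carousel; origin at the middle of its underside, long axis y. Not to be moved.
- petri_1: Clear round dish with lid, 92 mm across, 15 mm high, lying on the bench; origin at the middle of its underside. Not to be moved.
- timer: Small white timer, 72 x 62 x 18 mm, lying on the bench; origin at the middle of its underside. Not to be moved.
- marker_2: Marker pen, 13 x 137 x 14 mm, lying on the bench right of the carousel; origin at the middle of its underside, long axis y. Not to be moved.
Mind the look-alikes: they are no part of the job. Leave any green look-alike of the part that bears dropper_1_mid alone.

How it is judged:
On the way, in this order (a step that is already met when the one before it is completed fails the run):
1. the fingers press the plunger in far enough to free the table (7.5 mm) (value of joint plunger above 0.0075 m and contact force between the fingers and plunger above 0.5 N), for 0.1 s.
2. the table is turned clear of its first hole ((value of joint turntable above 0.3 rad or value of joint turntable below -0.3 rad)), for 0.02 s.
At the end, for the whole second after the job is handed in: The table stands one hole from its start (0.785 rad either way, within 0.04 rad) and at rest, the plunger is up in the hole (less than 2 mm of travel left), the largest bottle stands upright in its pocket within 10 mm of the reader's spot and the two small bottles stand upright ((value of joint turntable between 0.7454 and 0.8254 rad or value of joint turntable between -0.8254 and -0.7454 rad) and value of joint plunger below 0.002 m and velocity of joint turntable between -0.02 and 0.02 rad/s and horizontal distance between reagent_bottle_4_mid and reader_spot below 0.01 m and angle between each of reagent_bottle_4_mid, dropper_1_mid, dropper_2_mid's own z axis and vertical below 0.1 rad and z of reagent_bottle_4_mid in the frame of reader_spot below 0.05 m); the robot touches nothing.
It fails at once if a bottle on the table is touched by the robot (contact force between any of the fingers, the arm and reagent_bottle_4 above 0.3 N or contact force between any of the fingers, the arm and dropper_1 above 0.3 N or contact force between any of the fingers, the arm and dropper_2 above 0.3 N).
It fails at once if a bottle on the table is lifted by more than 10 mm or tipped (z of reagent_bottle_4_mid in the frame of axis above 0.0525 m or z of dropper_1_mid in the frame of axis above 0.041 m or z of dropper_2_mid in the frame of axis above 0.04 m or angle between any of reagent_bottle_4_mid, dropper_1_mid, dropper_2_mid's own z axis and vertical above 0.35 rad).
It fails at once if the table is turned past the next hole (more than 1.0 rad from the start) (value of joint turntable above 1 rad or value of joint turntable below -1 rad).
It fails at once if another thing on the bench is moved by more than 20 mm (distance of any of marker_1, petri_1, timer, marker_2 from where it was at the start of the episode above 0.02 m).
It also fails if it takes over 45 s, if anything falls off the work surface, if the arm or the gripper's body presses on something with over 40 N, if the wrist force passes 120 N, or if a joint passes its speed limit or range.

## Robot

A 6-joint arm with a two-finger parallel gripper is mounted at the origin on a cart in front of the work surface, level with it; the furniture and walls round the work are solid. World frame = base frame: x ahead of the robot, y to its left, z up, the work surface at z = 0. Lengths are in m, angles in rad, forces in N, time in s.
With the tool pointing down it reaches from about 0.425 to 0.95 m from the base axis. Payload 3.5 kg.
Tool frame: the origin (TCP) lies midway between the tips of the shut fingers; the grasp point (between the pads) lies 19 mm behind it; z points along the fingers, y is the line along which they close (so a half turn about z gives the same grasp; the last joint's range is limited). The gripper opens to 85 mm and grips with 20 to 120 N. Pads are 22 mm wide; open, the fingers measure 114 mm over their backs; the gripper's body (76 mm by 85 mm) begins 54 mm behind the grasp point. The pads swing forward as they close: fully open they stand 13 mm farther back than shut.
Start: joints at [-1.353, 0.286, 1.577, -0, 1.279, -0.15], TCP at [0.243, -0.63, 0.231] pointing down, gripper open.
Joint ranges: [-2.77, 2.77], [-0.9, 2.22], [0.21, 2.48], [-1.53, 4.67], [0.24, 2.81], [-2.84, 2.84]. Speed limits (rad/s): [2.79, 2.79, 3.14, 3.14, 3.14, 3.14].

## Interface

Orientations are given as a unit quaternion [w, x, y, z].
In Python, from station import arm gives the robot as it stands.
- The arm moves only by the tool play_rows, never from a script. Its argument "targets" is a list of rows, each an object with "offset": the shift along the tool's x, y, z in mm, a list of three; "roll": the turn about the tool's z in degrees. In form: [{"offset": [x, y, z], "roll": roll}, ...]. A call has 1 to 12 rows; each row is the pose to reach, as a shift and turn from the pose commanded when the call began, along the tool's axes at that moment; what a row does not reach only later rows make up. A row lasts 1/12 s, in which the tool goes at most 41.7 mm and 7.16 degrees, less where a joint would pass 70% of its speed; a pose out of reach is approached as far as the arm can. A call with a gripper value outside its range is refused whole. "gripper" is the closure, from -1 (fully open) to 1 (shut), set as the call begins (left out, the last holds). The fingers move at their own pace and stop on an object; "force" is the grip in N (left out, the last holds). Time passes only in rows, so rows that repeat a pose let the fingers close. It gives the time, the measured TCP pose, the force, the opening and the grip force at its end, in the units of the state.
- arm.read_state(): the state, without advancing time (a new reading comes with each control period).
- arm.read_camera(name): name is "side" or "top" or "wrist"; returns a dict with "image" (400x640x3 uint8, red, green, blue), "fov_y" (degrees; the focal length in pixels is half the picture's height over the tangent of half this angle, whatever the lens; pixels are square), "cx", "cy" (the principal point, pixels), "eye" and "orientation" of the camera in the world. Camera axes: x right, y down, z forward; pixel columns grow to the right and rows downward; lengths in m; the calibration is good to about 2 mm. A picture is of the moment at which its call begins. There is no depth.
- arm.hand_in(): hands the job in; it is judged then, once.
Trained networks look in a picture, given as the dict that the camera call returned (one of the last four; its "shot" number tells which), for a name from the list of things; names that differ only in an ending like _2 or _b are one class to them, and where a whole thing is asked for, a point or a joint stands for the part that bears it (a point fixed in the world has none). Each returns a list of dicts, best first, with "score" (0 to 1); they miss things now and then, are a little off and sometimes report something else, mostly with a low value. They report only what shows in the picture. A call takes as long as a camera call. They do not tell look-alikes from the thing itself.
- arm.recognise(query, picture): "extent" ([centre column, centre row, width, height] in pixels, round what is visible of it).
The state is a dict: "time_s": time; "joint_pos": joint angles; "joint_vel": joint speeds; "effort": joint torques, N m; "tool_pos": TCP position; "eef_rot": TCP orientation; "wrist_force": force on the tool from outside, world axes, zero at the start; "moment": the same for the moment, N m; "gripper_width": opening from 0.0 (shut) to 1.0 (fully open); "gripper_force": force on a finger pad.
Only numpy, scipy, OpenCV 4.12 (cv2) and the standard library are available. Lean on these libraries where they do the work, as an engineer would, in place of code of your own. Each camera call takes 0.05 s, during which the arm holds its last target. There are 200 camera calls.

## Working session

There is one attempt and no reset: what is moved stays moved. The work goes in short steps, Python scripts to look and compute and a tool call to move; the robot and the scene stay as the last step left them, time stands still between calls to the robot, and variables do not carry over. Pictures are saved under pics/ and viewed, at most 10 in all, crops included, and the job is handed in when it is done.

Besides the shell and the picture viewer there is one more tool, called as name([rows], argument=value, ...), one row to a line, values as JSON. play_rows: Moves the arm, as the interface text tells. Its arguments: {"type":"object","properties":{"targets":{"type":"array","items":{"type":"object","properties":{"offset":{"type":"array","items":{"type":"number"}},"roll":{"type":"number"}}}},"gripper":{"type":"number"},"force":{"type":"number"}},"required":["targets"]}

```bash
mkdir -p pics
cat > h.py <<'E'
import numpy as np, cv2
from scipy.spatial.transform import Rotation as R
from station import arm
def rot(q): return R.from_quat([q[1],q[2],q[3],q[0]]).as_matrix()
def f(p): return p["image"].shape[0]/2/np.tan(np.radians(p["fov_y"])/2)
def onz(p,u,v,z):
    d=rot(p["orientation"])@np.array([(u-p["cx"])/f(p),(v-p["cy"])/f(p),1]); e=np.array(p["eye"])
    return e+d*(z-e[2])/d[2]
def proj(p,X):
    c=rot(p["orientation"]).T@(np.array(X)-np.array(p["eye"])); return c[:2]/c[2]*f(p)+[p["cx"],p["cy"]]
def save(p,n): cv2.imwrite("pics/"+n,p["image"][:,:,::-1])
E
python3 - <<'E'
from h import *
Z={"cup_floor":.1,"reagent_bottle_4_mid":.11,"dropper_1_mid":.1,"reader":.12,"index_plate":.056,"axis":.07,"plunger":.1,"turntable":.07,"marker_1":.01,"petri_1":.01,"timer":.01}
for n in("top","side"):
    p=arm.read_camera(n); save(p,n+"0.png"); print(n,p["eye"],p["orientation"],p["fov_y"],p["cx"],p["cy"])
    for k,z in Z.items():
        for r in arm.recognise(k,p)[:3]: print(k,np.round(r["score"],2),np.round(r["extent"]),np.round(onz(p,*r["extent"][:2],z),3))
s=arm.read_state(); print(s["tool_pos"],s["eef_rot"],s["time_s"])
E
```

```text
top [0.47980991 0.01451031 1.15293154] [ 0.02852962 -0.70655441  0.70684034 -0.01853811] 54.136955866671016 323.17170327843144 201.4911930637615
cup_floor 0.54 [330. 236.  26.  24.] [0.456 0.011 0.1  ]
reagent_bottle_4_mid 0.52 [295. 174.  18.  20.] [0.623 0.105 0.11 ]
dropper_1_mid 0.58 [386. 164.  16.  14.] [ 0.652 -0.14   0.1  ]
reader 0.9 [320. 186.  92. 119.] [0.59  0.039 0.12 ]
index_plate 0.66 [319. 187.  87. 120.] [0.593 0.042 0.056]
axis 0.61 [317. 186.  90. 124.] [0.596 0.046 0.07 ]
plunger 0.82 [331. 238.  24.  20.] [0.451 0.009 0.1  ]
turntable 0.94 [318. 200.  70.  97.] [0.558 0.043 0.07 ]
marker_1 0.52 [451. 196.  45.   3.] [ 0.573 -0.343  0.01 ]
marker_1 0.45 [237. 240.  48.   9.] [0.443 0.282 0.01 ]
petri_1 0.67 [428. 258.  34.  34.] [ 0.392 -0.274  0.01 ]
timer 0.67 [198. 227.  28.  29.] [0.482 0.396 0.01 ]
side [0.37364296 0.84381579 0.8105254 ] [ 0.05373189 -0.10691904  0.90038076 -0.41832486] 53.304598736349256 321.64986556484945 192.98779376404178
cup_floor 0.57 [367. 201.  24.  30.] [0.452 0.03  0.1  ]
reagent_bottle_4_mid 0.89 [297. 207.  17.  30.] [0.627 0.106
[... 332 characters left out ...]
3. 121.  63.] [0.576 0.075 0.07 ]
plunger 0.71 [366. 204.  20.  32.] [0.454 0.042 0.1  ]
turntable 0.6 [329. 205.  96.  54.] [0.556 0.037 0.07 ]
turntable 0.45 [314. 213. 119.  67.] [0.589 0.078 0.07 ]
marker_1 0.7 [349. 301.   7.  48.] [0.448 0.291 0.01 ]
marker_1 0.39 [347. 149.  10.  21.] [ 0.574 -0.336  0.01 ]
petri_1 0.8 [395. 166.  27.  19.] [ 0.399 -0.273  0.01 ]
petri_1 0.28 [366. 203.  19.  27.] [ 0.462 -0.061  0.01 ]
timer 0.64 [324. 341.  38.  41.] [0.483 0.405 0.01 ]
timer 0.44 [298. 207.  18.  29.] [ 0.66 -0.    0.01]
timer 0.42 [368. 202.  21.  27.] [ 0.46  -0.068  0.01 ]
[ 0.24272699 -0.62984102  0.23132804] [ 1.32715749e-05  9.83141053e-01  1.82848764e-01 -7.33436099e-06] 1.2
```

Run:
```python
import cv2
a=cv2.imread("pics/top0.png")[110:270,220:440]; b=cv2.imread("pics/side0.png")[120:270,220:440]
cv2.imwrite("pics/c0.png",cv2.resize(a,(792,576),interpolation=cv2.INTER_CUBIC))
cv2.imwrite("pics/c1.png",cv2.resize(b,(792,540),interpolation=cv2.INTER_CUBIC))
```

```text
(no output)
```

View pics/c0.png

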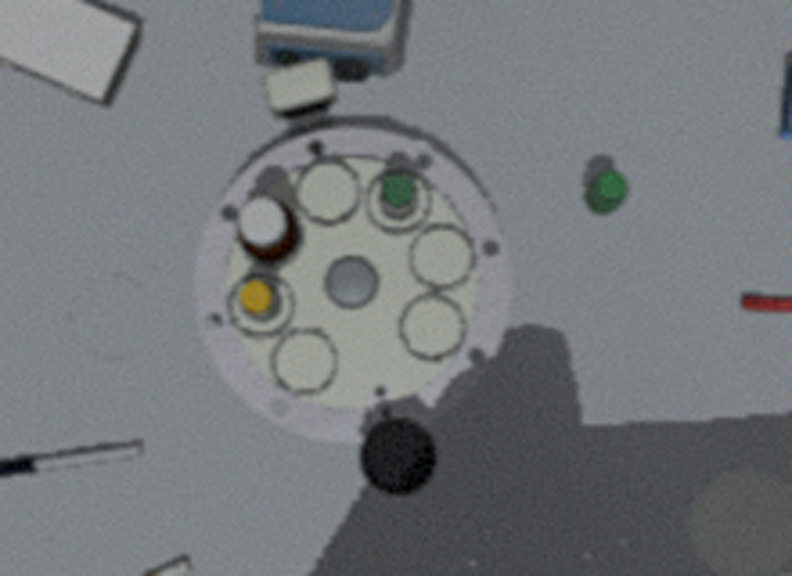

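View pics/c1.png

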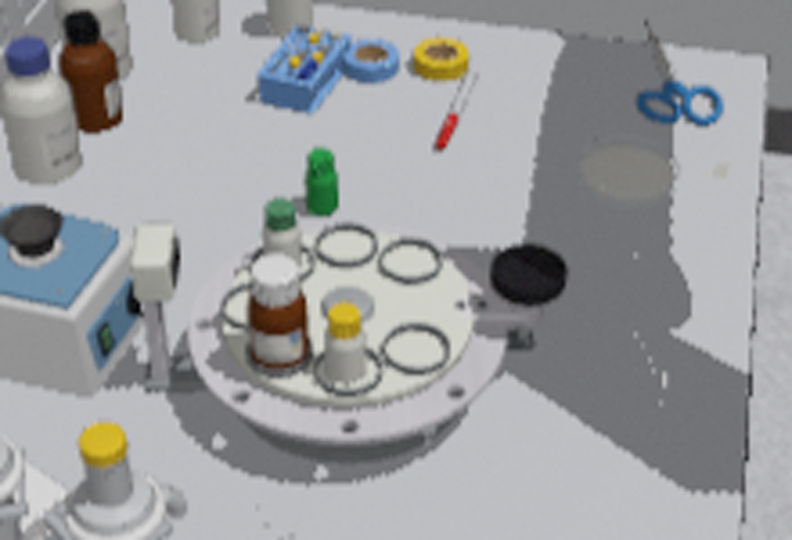

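The top view shows the reader at crop (300,85), the axis at (352,283), the cup at (398,456), the brown bottle left of the reader at (265,225), and the green dropper on the other side. The cup therefore has to go toward +y, which is clockwise (-0.785).

```bash
cat > plan.py <<'E'
from h import *
E
python3 - <<'E'
from h import *
p=arm.read_camera("top"); q=arm.read_camera("side")
P=lambda u,v,z,s=None: onz(p,220+u/3.6,110+v/3.6,z)
h=[(316,148),(424,161),(491,248),(477,356),(280,406),(215,320),(229,213)]
H=np.array([P(*a,.055)[:2] for a in h])
from scipy.optimize import least_squares
k=np.array([0,-1,-2,-3,-5,-6,-7])*np.pi/4
r=least_squares(lambda x:(x[:2]+.112*np.c_[np.cos(x[2]+k),np.sin(x[2]+k)]-H).ravel(),[.59,.04,.2])
print("axis",r.x,"res mm",np.round(1000*r.fun,1))
x,y,t=r.x
c=lambda a:np.array([x-.138*np.cos(t+a),y-.138*np.sin(t+a)])
print("cup model",c(0),"cup meas top",P(398,456,.108),"side",onz(q,220+529/3.6,120+275/3.6,.108))
print("reader meas",P(300,85,.14))
s=arm.read_state(); T=rot(s["eef_rot"]); tp=np.array(s["tool_pos"])
print(T.round(3))
for a in np.radians([0,-10,-20,-30,-40,-45]): print(c(a).round(4),(1000*T.T@(np.r_[c(a),.2]-tp)).round(1))
E
```

```text
axis [0.58876765 0.04482389 0.25780426] res mm [ 0.7 -0.4 -0.2 -0.2  0.5  0.1  0.2  0.3 -1.3 -0.  -0.3  0.7  0.3 -0.5]
cup model [0.45532826 0.00963969] cup meas top [0.45571401 0.0096413  0.108     ] side [0.45400932 0.020683   0.108     ]
reader meas [0.72608113 0.08095627 0.14      ]
[[ 0.933  0.36  -0.   ]
 [ 0.36  -0.933  0.   ]
 [-0.    -0.    -1.   ]]
[0.4553 0.0096] [ 428.3 -520.2   31.3]
[0.4512 0.0333] [ 433.1 -543.8   31.3]
[0.4513 0.0574] [ 441.8 -566.2   31.3]
[0.4556 0.0811] [ 454.3 -586.8   31.3]
[0.4639 0.1036] [ 470.2 -604.8   31.3]
[0.4695 0.1143] [ 479.2 -612.8   31.3]
```

play_rows([
  {"offset": [25,-18,0],"roll": 0},
  {"offset": [60,-45,0],"roll": 0},
  {"offset": [95,-75,0],"roll": 0},
  {"offset": [125,-100,0],"roll": 0},
  {"offset": [155,-130,0],"roll": 0},
  {"offset": [183,-160,0],"roll": 0},
  {"offset": [210,-190,0],"roll": 0},
  {"offset": [235,-220,0],"roll": 0},
  {"offset": [260,-250,0],"roll": 0},
  {"offset": [280,-280,0],"roll": 0},
  {"offset": [300,-310,0],"roll": 0},
  {"offset": [320,-340,0],"roll": 0},
], gripper=1, force=40)

```text
time_s: 2.3
tool_pos: [0.4192, -0.1957, 0.2317]
eef_rot: [0.0, 0.983, 0.183, 0.0]
wrist_force: [1.6, -0.7, 0.2]
gripper_width: -0.0
gripper_force: 0.0
```

play_rows([
  {"offset": [20,-33,0],"roll": 0},
  {"offset": [40,-66,0],"roll": 0},
  {"offset": [60,-99,0],"roll": 0},
  {"offset": [75,-130,0],"roll": 0},
  {"offset": [90,-155,0],"roll": 0},
  {"offset": [100,-170,0],"roll": 0},
  {"offset": [108,-180,0],"roll": 0},
  {"offset": [108,-180,10],"roll": 0},
  {"offset": [108,-180,10],"roll": 0},
  {"offset": [108,-180,10],"roll": 0},
])

```text
time_s: 3.13
tool_pos: [0.4544, 0.0089, 0.2202]
eef_rot: [-0.0, 0.983, 0.183, -0.001]
wrist_force: [-0.7, -0.8, -0.0]
gripper_width: 0.0
gripper_force: 0.0
```

Run:
```python
from h import *
p=arm.read_camera("wrist"); save(p,"w1.png"); q=arm.read_camera("side"); cv2.imwrite("pics/s1.png",cv2.resize(q["image"][80:270,220:460,::-1],None,fx=3,fy=3))
for n in(p,q):
  print("cup proj",proj(n,[.4553,.0096,.108]),[ (r["score"],np.round(r["extent"])) for r in arm.recognise("cup_floor",n)[:2]], "tcp", proj(n,arm.read_state()["tool_pos"]))
s=arm.read_state(); T=rot(s["eef_rot"]); print(s["tool_pos"],s["gripper_width"],s["time_s"],s["wrist_force"],(1000*T.T@(np.r_[.4553,.0096,.2]-s["tool_pos"])).round(1))
```

```text
cup proj [319.11248761 197.97314056] [(0.8, array([321., 191.,  64.,  67.]))] tcp [320.22129311 258.89956569]
cup proj [367.09719762 193.74365152] [(0.87, array([367., 201.,  21.,  33.]))] tcp [370.16797376 159.42992775]
[0.45516606 0.00845565 0.2214762 ] 0.004204743897512262 3.3333 [ 0.49716914 -0.68213081 -0.15822967] [ 0.5 -1.  21.5]
```

View pics/w1.png

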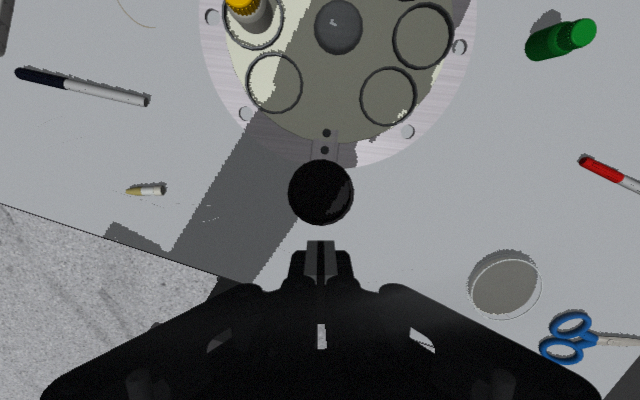

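View pics/s1.png

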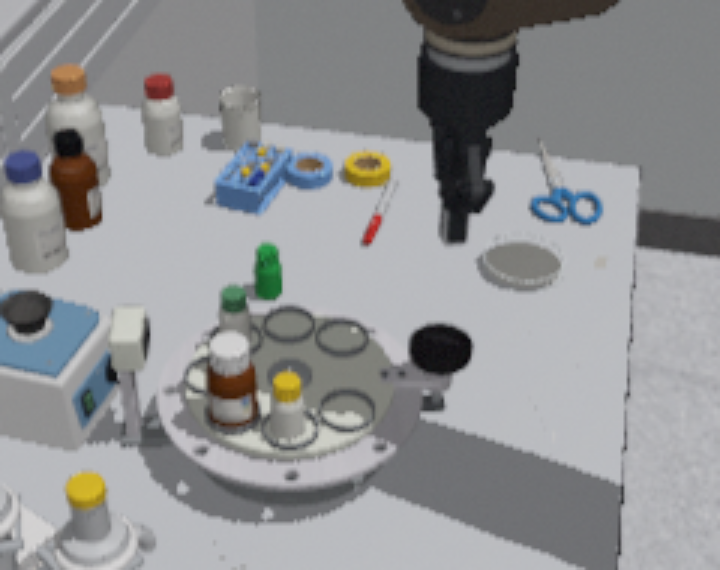

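The wrist view confirms the cup at (321,192), within a few mm of the model. The side view agrees. Descending to press.

play_rows([
  {"offset": [1,0,30],"roll": 0},
  {"offset": [2,-1,65],"roll": 0},
  {"offset": [2,-1,95],"roll": 0},
  {"offset": [2,-1,110],"roll": 0},
  {"offset": [2,-1,118],"roll": 0},
  {"offset": [2,-1,123],"roll": 0},
  {"offset": [2,-1,127],"roll": 0},
  {"offset": [2,-1,131],"roll": 0},
  {"offset": [2,-1,134],"roll": 0},
  {"offset": [2,-1,136],"roll": 0},
  {"offset": [2,-1,136],"roll": 0},
  {"offset": [2,-1,136],"roll": 0},
])

```text
time_s: 4.33
tool_pos: [0.457, 0.0103, 0.0877]
eef_rot: [0.001, 0.983, 0.183, -0.001]
wrist_force: [-6.2, -1.1, 8.6]
gripper_width: -0.002
gripper_force: 4.3
```

Run:
```python
from h import *
p=arm.read_camera("wrist"); cv2.imwrite("pics/w2.png",cv2.resize(p["image"][80:330,180:460,::-1],None,fx=2,fy=2))
s=arm.read_state(); T=rot(s["eef_rot"]); print(s["tool_pos"],s["wrist_force"],s["time_s"])
C=np.array([.58877,.04482]); tp=np.array(s["tool_pos"]); d=tp[:2]-C; print("r",np.linalg.norm(d))
for a in range(0,50,5):
    print(a,(1000*T.T@np.r_[C+R.from_euler('z',-a,degrees=True).as_matrix()[:2,:2]@d-tp[:2],0]).round(1))
```

```text
[0.45705126 0.01029072 0.08779018] [-5.49855716 -1.22666288  8.30622487] 4.3833
r 0.13616936872939425
0 [-0.  0.  0.]
5 [  1.8 -11.7  -0. ]
10 [  4.7 -23.3  -0. ]
15 [  8.6 -34.5  -0. ]
20 [ 13.4 -45.4  -0.1]
25 [ 19.1 -55.8  -0.1]
30 [ 25.7 -65.6  -0.1]
35 [ 33.2 -74.9  -0.1]
40 [ 41.4 -83.4  -0.1]
45 [ 50.4 -91.2  -0.1]
```

View pics/w2.png

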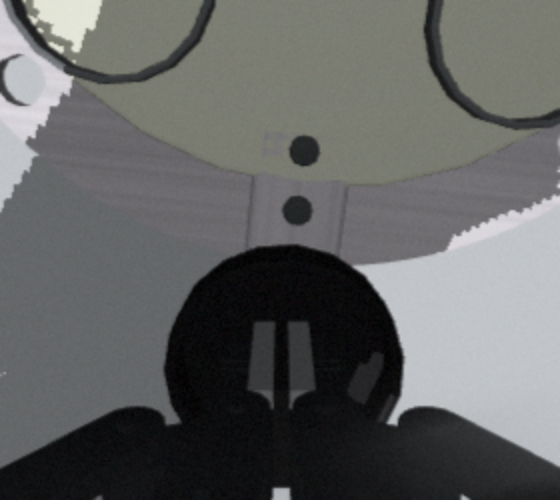

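Fingers are inside the cup, with about 9 mm of travel. Pressing slightly more, then sweeping.

play_rows([
  {"offset": [0,0,2],"roll": 0},
  {"offset": [0,0,3],"roll": 0},
  {"offset": [0.5,-3,3],"roll": 0},
  {"offset": [1,-7,3],"roll": 0},
  {"offset": [2,-12,3],"roll": 0},
  {"offset": [3,-17,3],"roll": 0},
  {"offset": [5,-23,3],"roll": 0},
  {"offset": [7,-29,3],"roll": 0},
  {"offset": [8.5,-34.5,3],"roll": 0},
  {"offset": [11,-40,3],"roll": 0},
  {"offset": [13.5,-45.5,3],"roll": 0},
  {"offset": [13.5,-45.5,3],"roll": 0},
])

```text
time_s: 5.38
tool_pos: [0.4566, 0.0586, 0.0866]
eef_rot: [0.001, 0.983, 0.183, 0.004]
wrist_force: [-1.6, 0.7, 8.9]
gripper_width: -0.002
gripper_force: 4.5
```

```bash
cat > m.py <<'E'
from h import *
import sys
C=np.array([.58877,.04482]); a0=.2578
p=arm.read_camera("top"); w=arm.read_camera("wrist"); 
s=arm.read_state(); tp=np.array(s["tool_pos"]); print("tcp",tp,s["wrist_force"].__repr__(),s["time_s"])
d=tp[:2]-C; print("tcp turn deg",np.degrees(np.arctan2(-d[1],-d[0])-a0),"r",np.linalg.norm(d))
for r in arm.recognise("reagent_bottle_4_mid",p)[:2]:
    b=onz(p,*r["extent"][:2],.13)[:2]-C; print("bottle",r["score"],np.linalg.norm(b),"from reader deg",np.degrees(np.arctan2(b[1],b[0])-a0))
cv2.imwrite("pics/"+sys.argv[1],cv2.resize(w["image"][:330,100:540,::-1],None,fx=1.6,fy=1.6))
E
python3 m.py w3.png
```

```text
tcp [0.45658645 0.05823457 0.08655081] array([-0.8204481 , -0.53674621,  8.62097892]) 5.4833
tcp turn deg -20.56563959792168 r 0.1328624897370374
```

View pics/w3.png

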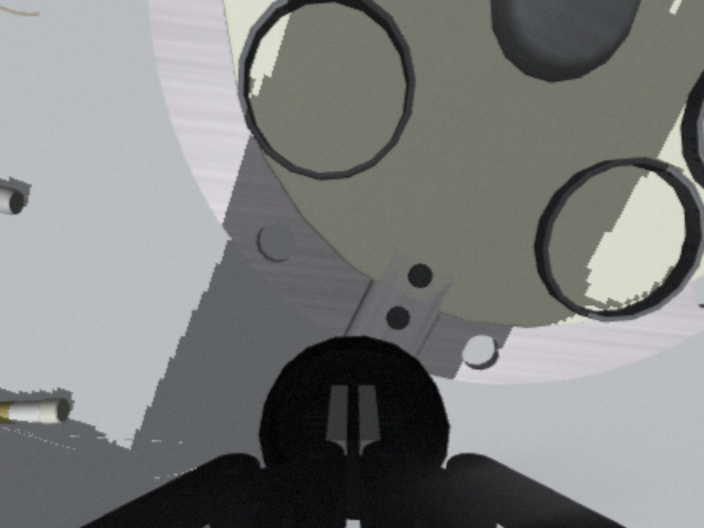

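The table has turned about 20° with the fingers, roughly midway between the holes at crop (276,242) and (480,350). Continuing.

```bash
cat > o.py <<'E'
from h import *
C=np.array([.58877,.04482]); a0=.2578
s=arm.read_state(); T=rot(s["eef_rot"]); tp=np.array(s["tool_pos"])
for a in range(20,60,2):
    t=a0-np.radians(a); print(a,(1000*T.T@np.r_[C-.136*np.array([np.cos(t),np.sin(t)])-tp[:2],0]).round(1)[:2])
E
python3 o.py
```

```text
20 [-3.3 -0.3]
22 [-1.2 -4.5]
24 [ 1.2 -8.6]
26 [  3.6 -12.7]
28 [  6.2 -16.7]
30 [  9.  -20.5]
32 [ 11.9 -24.3]
34 [ 14.9 -28. ]
36 [ 18.  -31.6]
38 [ 21.2 -35. ]
40 [ 24.6 -38.3]
42 [ 28.1 -41.6]
44 [ 31.7 -44.7]
46 [ 35.4 -47.6]
48 [ 39.2 -50.5]
50 [ 43.1 -53.2]
52 [ 47.1 -55.7]
54 [ 51.2 -58.2]
56 [ 55.4 -60.4]
58 [ 59.6 -62.6]
```

play_rows([
  {"offset": [-1,-4.5,0],"roll": 0},
  {"offset": [1,-8.5,0],"roll": 0},
  {"offset": [3.5,-12.5,0],"roll": 0},
  {"offset": [6,-16.5,0],"roll": 0},
  {"offset": [9,-20.5,0],"roll": 0},
  {"offset": [12,-24.5,0],"roll": 0},
  {"offset": [15,-28,0],"roll": 0},
  {"offset": [18,-31.5,0],"roll": 0},
  {"offset": [21,-35,0],"roll": 0},
  {"offset": [23,-36.5,0],"roll": 0},
  {"offset": [23,-36.5,0],"roll": 0},
])

```text
time_s: 6.45
tool_pos: [0.4658, 0.1009, 0.087]
eef_rot: [0.001, 0.983, 0.183, 0.005]
wrist_force: [0.5, 0.2, 9.5]
gripper_width: 0.0
gripper_force: 4.4
```

```bash
python3 m.py w4.png; python3 o.py | tail -12
```

```text
tcp [0.46577151 0.10075594 0.08697254] array([0.38744061, 0.18934954, 8.5048502 ]) 6.55
tcp turn deg -39.225436748260144 r 0.13512015774172448
bottle 0.68 0.06605079462352152 from reader deg 8.204206461004397
36 [-5.9  4.8]
38 [-2.6  1.4]
40 [ 0.7 -2. ]
42 [ 4.2 -5.2]
44 [ 7.8 -8.3]
46 [ 11.5 -11.2]
48 [ 15.3 -14.1]
50 [ 19.2 -16.8]
52 [ 23.2 -19.3]
54 [ 27.3 -21.8]
56 [ 31.5 -24.1]
58 [ 35.7 -26.2]
```

View pics/w4.png

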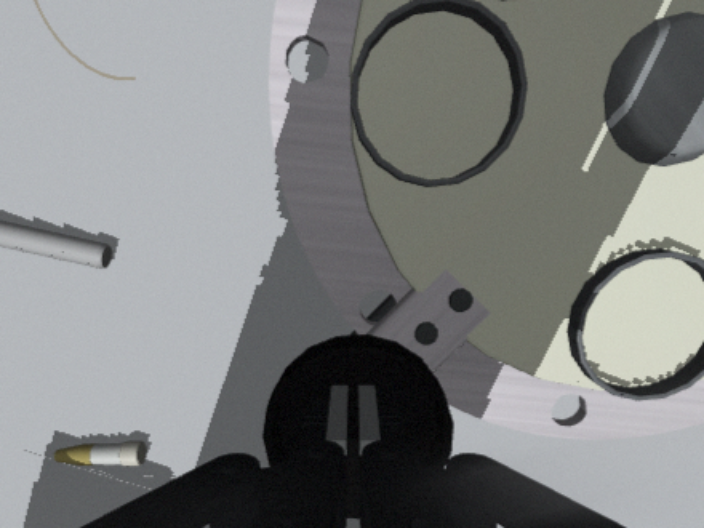

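play_rows([
  {"offset": [0,0,-4],"roll": 0},
  {"offset": [0,0,-10],"roll": 0},
  {"offset": [2,-3,-10],"roll": 0},
  {"offset": [4,-5,-10],"roll": 0},
  {"offset": [6,-7,-10],"roll": 0},
  {"offset": [8,-8.5,-10],"roll": 0},
  {"offset": [9.5,-9.5,-10],"roll": 0},
  {"offset": [11,-11,-10],"roll": 0},
  {"offset": [12.5,-12,-10],"roll": 0},
  {"offset": [14,-13,-10],"roll": 0},
  {"offset": [15.5,-14,-10],"roll": 0},
  {"offset": [15.5,-14,-10],"roll": 0},
])

```text
time_s: 7.6
tool_pos: [0.4708, 0.1193, 0.0922]
eef_rot: [-0.0, 0.983, 0.183, 0.0]
wrist_force: [-0.7, -2.6, 0.7]
gripper_width: -0.001
gripper_force: 1.5
```

```bash
python3 m.py w5.png
```

```text
tcp [0.47073313 0.11931077 0.09223281] array([-0.98884537, -2.6230806 ,  0.65205987]) 7.7
tcp turn deg -47.0260757301983 r 0.13957642155914238
bottle 0.78 0.06815579568914792 from reader deg -0.7148563491957765
```

View pics/w5.png

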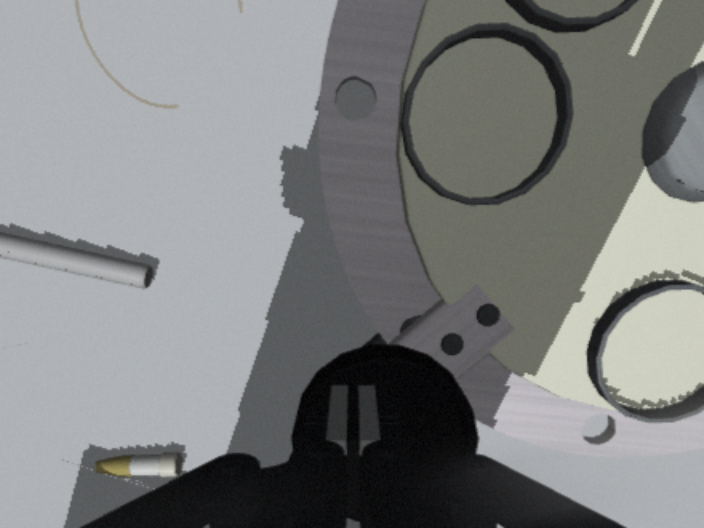

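Fingers now bear on the cup's wall and the table is near -43°, not yet locked. Pushing on gently.

play_rows([
  {"offset": [1,-1,0],"roll": 0},
  {"offset": [2,-2,0],"roll": 0},
  {"offset": [3,-3,0],"roll": 0},
  {"offset": [4,-4,0],"roll": 0},
  {"offset": [5,-5,0],"roll": 0},
  {"offset": [6,-5.5,0],"roll": 0},
  {"offset": [6,-5.5,0],"roll": 0},
])

```text
time_s: 8.33
tool_pos: [0.4762, 0.1276, 0.0942]
eef_rot: [-0.001, 0.983, 0.182, 0.002]
wrist_force: [-0.2, 0.6, 6.1]
gripper_width: 0.002
gripper_force: 3.8
```

```bash
python3 m.py w6.png
```

```text
tcp [0.4761312  0.12757741 0.09423158] array([0.25553834, 0.06774169, 6.64949048]) 8.4333
tcp turn deg -51.07613367061347 r 0.13977227134513553
bottle 0.54 0.06823420916265183 from reader deg 0.4138840716206002
```

View pics/w6.png

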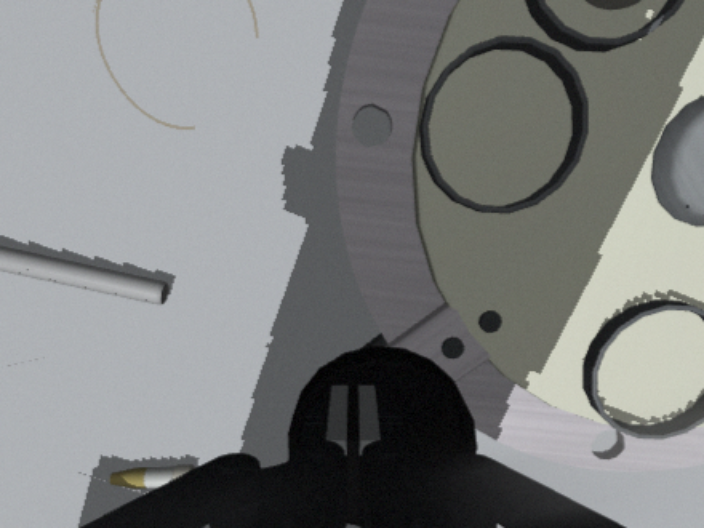

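The upward force of 6.6 N with the tip at 94 mm means the pin has entered the hole. Easing back and lifting off.

play_rows([
  {"offset": [-1,1,0],"roll": 0},
  {"offset": [-2,3,-2],"roll": 0},
  {"offset": [-2,4,-5],"roll": 0},
  {"offset": [-2,4,-10],"roll": 0},
  {"offset": [-2,4,-20],"roll": 0},
  {"offset": [-2,4,-40],"roll": 0},
  {"offset": [-2,4,-70],"roll": 0},
  {"offset": [-2,4,-100],"roll": 0},
  {"offset": [-2,4,-120],"roll": 0},
  {"offset": [-2,4,-120],"roll": 0},
  {"offset": [-2,4,-120],"roll": 0},
])

```text
time_s: 9.4
tool_pos: [0.4746, 0.1224, 0.214]
eef_rot: [-0.0, 0.983, 0.183, 0.002]
wrist_force: [-0.6, 0.5, -0.7]
gripper_width: 0.0
gripper_force: 0.0
```

```bash
python3 m.py w7.png
python3 - <<'E'
from h import *
p=arm.read_camera("wrist"); q=arm.read_camera("side")
C=np.array([.58877,.04482]); 
for n in (p,q):
    for z in (.108,.101):
        t=.2578-np.pi/4; X=np.r_[C-.138*np.array([np.cos(t),np.sin(t)]),z]; print(z,proj(n,X))
    print([(r["score"],np.round(r["extent"])) for r in arm.recognise("cup_floor",n)[:2]])
a=cv2.resize(p["image"][:260,120:520,::-1],None,fx=1,fy=1); b=cv2.resize(q["image"][100:270,220:460,::-1],(400,283))
cv2.imwrite("pics/f.png",cv2.resize(np.vstack([a,b]),None,fx=1.1,fy=1.1))
E
```

```text
tcp [0.4729277  0.12216349 0.21104831] array([ 0.40581406, -0.11343062, -0.34886413]) 9.5
tcp turn deg -48.50037966343366 r 0.13928910328622165
bottle 0.7 0.06500989443337189 from reader deg 0.696609323414247
0.108 [326.77695967 208.7662901 ]
0.101 [326.61778704 206.29952967]
[(0.6, array([331., 205.,  67.,  69.])), (0.58, array([440., 120., 292., 236.]))]
0.108 [355.22609411 218.83628391]
0.101 [355.09713176 220.82100936]
[(0.92, array([356., 226.,  21.,  32.])), (0.64, array([299., 208.,   9.,  22.]))]
```

View pics/f.png

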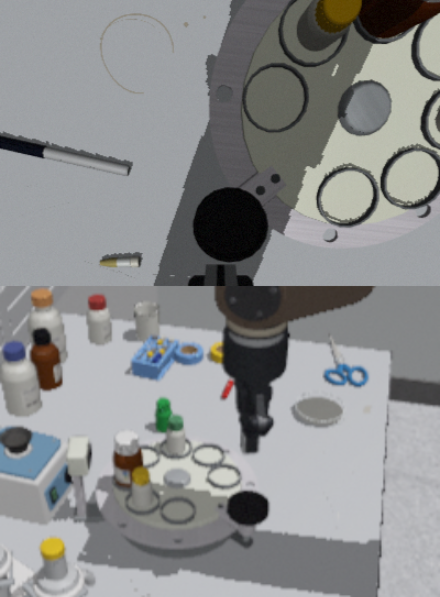

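The final view shows the brown bottle in front of the reader and the bottles upright. The cup is at its rest height at -45°, with the same offset to its projection in the side view as at the start.

```bash
python3 -c "
from station import arm
print(arm.hand_in())"
```

```text
the job is handed in; nothing more can be done
None
```

I turned the table one hole clockwise (about -0.785 rad), and the last views show the plunger sprung back up and the largest bottle upright in front of the reader. I then handed the job in at about 9.7 s; the hand-in reported no verdict.

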